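# Index the pink dish under the viewing lens

### The job

The pink culture dish is the next one to be inspected on the dish carousel. Move the small white-capped brown bottle, which stands in the path of the carousel's handle, well out of that path; then press the red lever in the handle to lift the sprung index pin, turn the carousel until the pink dish is under the lens, let the pin drop fully home in its hole, and tip the lens down until it is level over the dish. Leave the bottle standing upright and never let the carousel hit it, keep all four dishes in their seats, and do not disturb the other things on the bench.

Things in the scene. Friction and masses are not known exactly. Their poses are not given: they have to be found in the camera images.
- dish_viewer: fixed base of the dish viewer: grey round index plate, 196 mm across, 14 mm high, and a grey foot along its +x, out to 214 mm, with the lens post (15 mm thick, 180 mm out). Origin: centre of its underside, on the bench and on the carousel's vertical axis; +x points to the lens post, +z up. Four brass-bushed index holes lie 86 mm from the axis at 45, 135, 225 and 315 deg from +x
- carousel (a joint): angle of the aluminium carousel, rad, anticlockwise from above positive. At 0, the start, the handle lies at 45 deg from the base's +x; at q it lies at 45 deg + q. Range -0.25 to 4.96: two rubber stop posts beside the lens keep the handle from passing under it. Locks at 0, pi/2, pi and 3 pi/2. It turns with slight friction (0.1 N m) once the pin is out and stays where it is left
- handle (a point): on the handle's floor, 124 mm from the carousel's axis, 22 mm above the bench. The handle, between two dishes, is a dark steel channel open at the top and outer end, 41 mm wide inside, 49 mm outside, 98 to 150 mm from the axis, 18 to 68 mm above the bench, walls 3 mm. A finger pressing the lever inside it turns the carousel by pushing these walls; nothing need be grasped
- index_plunger (a joint): height of the sprung index pin, m: 0 is fully home in a hole, 0.008 riding on top of the plate between holes, 0.0095 fully lifted. The pin is 8.4 mm thick, stands in the handle 86 mm from the axis. Its spring pushes down with 3 to 6 N: let go over a hole it drops home, let go elsewhere it rides on the plate until the carousel is turned to a hole
- release_lever (a joint): angle of the red release lever, rad: 0 at rest, 0.43 pressed fully down, when the pin is fully lifted (pin height = 0.022 m x angle; the pin is clear of its hole from 0.37)
- lever_bar (a point): top of the rounded red cross bar (39 mm long, 10 mm thick) at the lever's outer end, 138 mm from the carousel's axis, midway between the handle's side walls, 54 mm above the bench at rest. Pressed down by 12 mm with about 5 N it lifts the pin fully. The walls stand 13 mm higher than the bar at rest
- index_knob (a point): top of the black round knob of the index pin (19 mm across, 13 mm high, top 62 mm above the bench when home); 86 mm from the axis
- carousel_axis (a point): point on the carousel's vertical axis at the height of the dish seats (23 mm)
- view_point (a point): centre of the seat place under the lens, 68 mm from the axis along the base's +x, at the height of the seats (23 mm): the middle of the underside of a dish that stands there
- lens_head (a joint): tilt of the lens, rad: 0 is level (lens flat over the dish), positive is tipped up and back. Range -0.45 to 1.4. A stiff hinge: it stays where it is left. Its axis is horizontal, along the base's y, at x = 182 mm, z = 112 mm in the base's frame
- lens_handle (a point): top side of the short black grip (12 mm thick, 28 mm long) at the lens's free end, 168 mm from the hinge axis; the lens is a black ring 80 mm across and 12 mm thick with glass, centred 112 mm from the hinge axis. About 1 to 3 N pressed down on the grip tips the lens down
- pink_dish: lidded culture dish with dusky pink filling, 90 mm across, 17 mm high; the one to be inspected. Origin: centre of its underside; +z up. It stands in one of the three seats that are not under the lens
- yellow_dish: lidded culture dish with yellow filling, same size, origin and axes; at the start it is under the lens
- blue_dish: lidded culture dish with pale blue filling, same size, origin and axes; in another seat
- green_dish: lidded culture dish with pale green filling, same size, origin and axes; in another seat
- oil_bottle: small brown immersion-oil bottle with a white screw cap: body 33 mm across up to 45 mm height, cap 20 mm across from 45 to 62 mm. Origin: centre of its underside; +z up. Loose; it stands beside the carousel in the path of the handle
- fix_bottle: brown glass bottle with a red screw cap, 45 mm across, 90 mm high, origin at the centre of its underside; a bystander, loose
- beaker: small empty glass beaker, 54 mm across, 70 mm high, origin at the centre of its underside; a bystander, loose
- slide_pack: banded pack of glass slides lying flat, 27 x 76 x 12 mm, origin at the centre of its underside; a bystander, loose

How it is judged:
By the outcome, as a careful person would: the job done as asked, in the order asked, and still so for the second after the job is handed in, with the robot touching nothing.
It also fails if it takes over 58 s, if anything falls off the work surface, if the arm or the gripper's body presses on something with over 40 N, if the wrist force passes 120 N, or if a joint passes its speed limit or range.

### The arm

A 6-joint arm with a two-finger parallel gripper is mounted at the origin on a cart in front of the work surface, level with it; the furniture and walls round the work are solid. World frame = base frame: x ahead of the robot, y to its left, z up, the work surface at z = 0. Lengths are in m, angles in rad, forces in N, time in s.
With the tool pointing down it reaches from about 0.375 to 0.925 m from the base axis. Payload 5.7 kg.
Tool frame: the origin (TCP) lies on the centre line of the jaws, within the pads' length; the fingertips stand 22 mm ahead of it and the grasp point (between the pads) lies 3 mm ahead of it (tips_ahead is the distance from the TCP to the fingertips, in m); x points along the fingers, y is the direction in which the jaws open and shut, and the axes are right-handed (so a half turn about x gives the same grasp; the last joint's range is limited). The gripper opens to 85 mm and grips with 20 to 120 N. Pads are 22 mm wide; open, the fingers measure 114 mm over their backs; the gripper's body (76 mm by 85 mm) begins 54 mm behind the grasp point. The pads swing forward as they close: fully open they stand 13 mm farther back than shut.
Start: joints at [-1.264, 0.359, 1.51, -0, 1.272, -0.115], TCP at [0.246, -0.547, 0.216] pointing down, gripper open.
Joint ranges: [-2.97, 2.97], [-1.01, 2.36], [0.21, 2.38], [-0.96, 4.11], [0.2, 2.71], [-2.98, 2.98]. Speed limits (rad/s): [2.39, 2.39, 3.14, 3.14, 3.14, 3.14].

### API

Orientations are given as a 3x3 rotation matrix whose columns are the frame's x, y, z axes.
In Python, from rig import sense, grab_frame, camera_params, finish_job, tips_ahead gives the robot as it stands. The module is installed in compiled form; this text tells all that it offers.
- The arm moves only by the tool apply_moves, never from a script. Its arguments are lists of equal length, an entry for each row: "xyz": the shift along the tool's x, y, z in units of 50 mm (1.0 is 50 mm), a list of three; "turn": the turn about the tool's x in rad; "grip": the opening, from 0 (shut) to 1 (fully open). In form: {"xyz": [[dx, dy, dz], ...], "turn": [turn, ...], "grip": [grip, ...]}. A call has 1 to 20 rows; each row is the pose to reach, as a shift and turn from the pose commanded when the call began, along the tool's axes at that moment; what a row does not reach only later rows make up. A row lasts 1/10 s, in which the tool goes at most 50 mm and 8.59 degrees, less where a joint would pass 70% of its speed; a pose out of reach is approached as far as the arm can. A call with a gripper value outside its range is refused whole. The fingers move at their own pace and stop on an object; the grip force is fixed at half the most. Time passes only in rows, so rows that repeat a pose let the fingers close. It gives the time, the measured TCP pose, the force and the opening at its end, in the units of the state.
- sense(): the state, without advancing time (a new reading comes with each control period).
- grab_frame(name): name is "scene" or "top"; returns the picture (384x512x3 uint8, red, green, blue); there is no depth.
- camera_params(name): a dict with "mtx" (3x3 intrinsics, pixels), "eye" and "orientation" of the camera in the world. Camera axes: x right, y up, looking along -z (the intrinsics and any distortion apply to the point x, -y, -z); pixel columns grow to the right and rows downward; lengths in m; the calibration is good to about 2 mm. A picture is of the moment at which its call begins. camera_params takes no time and is no camera call.
- finish_job(): hands the job in, once; it reports no verdict.
The state is a dict: "clock": time; "joint_pos": joint angles; "joint_velocities": joint speeds; "joint_torque": joint torques, N m; "ee_pos": TCP position; "orientation": TCP orientation; "ft_force": force on the tool from outside, world axes, zero at the start; "moment": the same for the moment, N m; "opening": finger opening in m.
Only numpy, scipy, OpenCV 4.12 (cv2) and the standard library are available. Lean on these libraries where they do the work, as an engineer would, in place of code of your own. Each camera call takes 0.05 s, during which the arm holds its last target. There are 200 camera calls.

## Working session

There is one attempt and no reset: what is moved stays moved. The work goes in short steps, Python scripts to look and compute and a tool call to move; the robot and the scene stay as the last step left them, time stands still between calls to the robot, and variables do not carry over. Pictures are saved under pics/ and viewed, about 8 in all and at most 12, crops included, and the job is handed in when it is done.

Besides the shell and the picture viewer there is one more tool, called after "Request:" as a command line: name --pt "numbers of a row" for each row, then --argument value for the rest. apply_moves: Moves the arm, as the interface text tells. Its arguments: {"type":"object","properties":{"xyz":{"type":"array","items":{"type":"array","items":{"type":"number"}}},"turn":{"type":"array","items":{"type":"number"}},"grip":{"type":"array","items":{"type":"number"}}},"required":["xyz","turn","grip"]}

```bash
mkdir -p pics
python3 - <<'E'
from rig import *
import cv2, numpy as np
s=sense(); print({k:np.round(v,3).tolist() for k,v in s.items()}, tips_ahead)
for n in("scene","top"):
    f=grab_frame(n); cv2.imwrite(f"pics/{n}0.png",f[:,:,::-1]); p=camera_params(n); print(n,{k:np.round(v,4).tolist() if not isinstance(v,str) else v for k,v in p.items()})
E
```

```text
{'clock': 0.0, 'joint_pos': [-1.264, 0.359, 1.511, -0.0, 1.273, -0.115], 'joint_velocities': [-0.0, 0.001, -0.002, -0.001, -0.001, 0.001], 'joint_torque': [-0.0, -52.761, -27.862, 0.0, 0.013, -0.0], 'ee_pos': [0.245, -0.547, 0.215], 'orientation': [[-0.001, 0.409, -0.912], [0.002, -0.912, -0.409], [-1.0, -0.002, -0.0]], 'ft_force': [-0.38, 0.051, -0.037], 'moment': [-0.028, 0.012, 0.036], 'opening': 0.085} 0.022
scene {'mtx': [[364.1649, 0.0, 254.4665], [0.0, 364.1649, 186.3711], [0.0, 0.0, 1.0]], 'eye': [-0.1529, 0.7673, 0.68], 'orientation': [[-0.67, 0.3813, -0.637], [-0.7422, -0.3656, 0.5617], [-0.0187, 0.8491, 0.528]]}
top {'mtx': [[351.0902, 0.0, 254.1886], [0.0, 351.0902, 188.755], [0.0, 0.0, 1.0]], 'eye': [0.3909, 0.1502, 1.0497], 'orientation': [[-0.0046, 0.9884, -0.1516], [-1.0, -0.0044, 0.0018], [0.0011, 0.1516, 0.9884]]}
```

View pics/scene0.png

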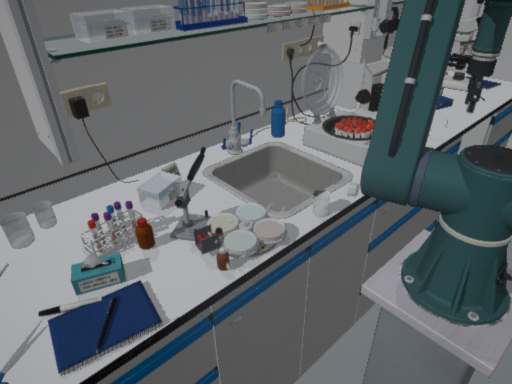

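View pics/top0.png

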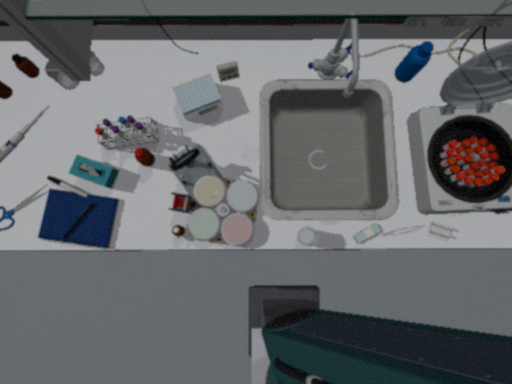

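The top view shows the carousel centre near (223,209), lens post up-left at (185,157), red lever at (181,202), white cap at (178,230), yellow dish under the lens, and pink at (237,229).

```bash
cat > h.py <<'E'
from rig import *
import cv2, numpy as np
def ray(n,u,v):
    p=camera_params(n);K=np.array(p["mtx"]);R=np.array(p["orientation"]);e=np.array(p["eye"])
    d=np.linalg.solve(K,[u,v,1.]);return e,R@(d*[1,-1,-1])
def onz(n,u,v,z):
    e,d=ray(n,u,v);return e+d*(z-e[2])/d[2]
def proj(n,P):
    p=camera_params(n);K=np.array(p["mtx"]);R=np.array(p["orientation"]);e=np.array(p["eye"])
    c=R.T@(np.array(P)-e)*[1,-1,-1];c=K@c;return c[:2]/c[2]
def tri(a,b):
    (e1,d1),(e2,d2)=ray("top",*a),ray("scene",*b)
    A=np.c_[d1,-d2];t=np.linalg.lstsq(A,e2-e1,rcond=None)[0]
    p,q=e1+d1*t[0],e2+d2*t[1];return (p+q)/2,np.linalg.norm(p-q)
def crop(n,f,x0,y0,w,h,s,name):
    cv2.imwrite("pics/"+name,cv2.resize(f[y0:y0+h,x0:x0+w,::-1],None,fx=s,fy=s,interpolation=cv2.INTER_CUBIC))
E
python3 - <<'E'
from h import *
a=cv2.imread("pics/top0.png")[:,:,::-1];b=cv2.imread("pics/scene0.png")[:,:,::-1]
A=cv2.resize(a[135:255,125:275],None,fx=5,fy=5,interpolation=cv2.INTER_CUBIC)
B=cv2.resize(b[140:280,140:300],None,fx=5,fy=5,interpolation=cv2.INTER_CUBIC)
A[:]=np.minimum(A*1.0,255)
cv2.imwrite("pics/tc.png",A[:,:,::-1]);cv2.imwrite("pics/sc.png",cv2.resize(B,None,fx=.85,fy=.85)[:,:,::-1])
for n,u,v,z in[("top",223,209,.03),("top",178,230,.062),("top",181,202,.054),("top",209,191,.04),("top",237,229,.04),("top",204,224,.04),("top",242,196,.04)]:print(onz(n,u,v,z).round(3))
E
```

```text
[0.488 0.239 0.03 ]
[0.427 0.362 0.062]
[0.506 0.357 0.054]
[0.54 0.28 0.04]
[0.43  0.198 0.04 ]
[0.444 0.293 0.04 ]
[0.525 0.184 0.04 ]
```

View pics/tc.png

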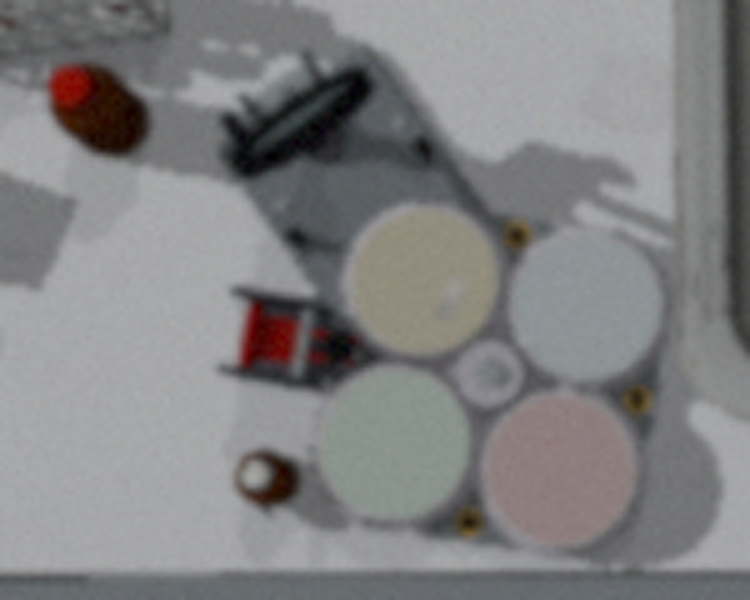

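View pics/sc.png

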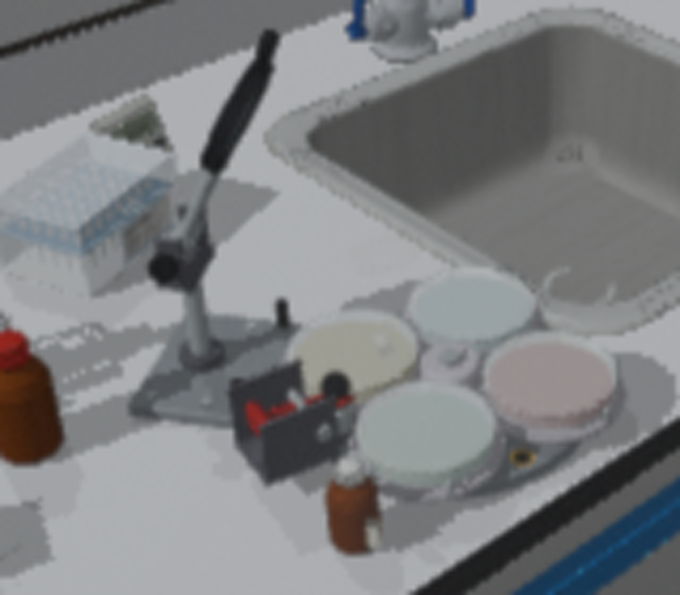

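Both crops show clearly: bushings in the top crop at about (517,236), (636,399), (468,521), cap (258,476), lever bar at about (252,332). In the scene crop, the cap is at (348,466) and the lens grip tip at (268,38). Next I'll measure these.

```bash
cat > m.py <<'E'
from h import *
def cents(img,lo,hi,box,amin=4):
    x0,y0,x1,y1=box;m=cv2.inRange(cv2.cvtColor(img[y0:y1,x0:x1],cv2.COLOR_RGB2HSV),lo,hi)
    n,_,st,c=cv2.connectedComponentsWithStats(m)
    return [(c[i]+[x0,y0],st[i,4]) for i in range(1,n) if st[i,4]>=amin]
E
python3 - <<'E'
from m import *
a=cv2.imread("pics/top0.png")[:,:,::-1].copy();b=cv2.imread("pics/scene0.png")[:,:,::-1].copy()
B=[]
for c,n in cents(a,(12,90,50),(30,255,255),(205,170,265,250)): P=onz("top",*c,.014);B.append(P);print("bush",c.round(1),n,P.round(4))
for nm,img,bx in(("top",a,(165,185,205,220)),("scene",b,(190,225,225,250))):
    for c,n in cents(img,(0,150,90),(10,255,255),bx): print("red",nm,c.round(1),n)
    for c,n in cents(img,(170,150,90),(180,255,255),bx): print("red2",nm,c.round(1),n)
for nm,img,bx in(("top",a,(170,223,188,240)),("scene",b,(216,244,228,256))):
    print(nm);print(img[bx[1]:bx[3],bx[0]:bx[2]].min(2))
for k,(t,s) in dict(cap=((125+258/5,135+473/5),(140+348/4.25,140+464/4.25)),hub=((125+490/5,135+371/5),(140+450/4.25,140+357/4.25))).items(): print(k,*tri(t,s))
for i in range(3):
  for j in range(i): print(i,j,np.linalg.norm(B[i]-B[j])) if len(B)==3 else 0
E
```

```text
bush [227.9 181.4] 14 [0.5723 0.227  0.014 ]
bush [252.  214.2] 18 [0.4737 0.1551 0.014 ]
bush [218.3 238.9] 18 [0.4021 0.2538 0.014 ]
red top [181.2 202.6] 30
red scene [199.6 237.1] 20
red scene [205.8 235.8] 5
top
[[156 156 151 154 152 152 153 149 151 149 153 152 152 150 151 149 148 145]
 [155 154 155 152 150 145 136 127 125 134 143 150 152 151 151 147 134 125]
 [153 152 150 142 125 110  93  79  80  91 111 131 141 144 149 147 134 125]
 [157 152 144 118  91  85  71  59  39  41  61  82  98 112 129 141 135 128]
 [162 156 136  98 103 124 121  94  60  30  15  34  49  72  98 118 120 115]
 [161 153 124 100 125 147 143 127  92  48  18   0  16  39  73  99 102 100]
 [163 144 111 119 146 158 154 141 109  62  24   0   0  26  57  89  99  98]
 [160 141 107 125 153 160 152 139 108  57  15   0   2  24  45  82  98 103]
 [163 143 102 109 142 149 143 123  84  38   9  14   5  15  50  82  97  99]
 [163 145 106  83 102 114 103  84  53  19   0   3   8  27  52  87  98  99]
 [164 155 128  86  60  54  54  38  22   0   0   4   0  32  64  92 102 103]
 [164 165 151 122  81  50  29  20   7  10  10  13  38  67 
[... 503 characters left out ...]
 52  52  53  58  76  95 137 140 144 151 155 154]
 [ 56  59  57  71 105 127 148 145 143 147 147 153]
 [ 74  85  75 105 156 162 162 154 139 139 143 140]
 [110 112 109 133 169 173 169 162 147 127 142 129]
 [115 116 123 146 166 171 166 159 131 123 132 122]
 [115 116 121 128 148 153 141 130 124 113 116 105]
 [115 112 105 120 133 117 119 117 120  93  66  80]
 [114  93  69 104 112 108 114 102  94  67  41  57]
 [118  71  44  51  62  81  82  67  49  41  37  40]
 [126  59  37  36  37  44  44  40  36  37  36  36]]
cap [0.42878861 0.36745208 0.05880236] 0.002477511781818722
hub [0.48681965 0.23884639 0.03807706] 0.0003671036696008074
1 0 0.12201385816115105
2 0 0.1722928168592077
2 1 0.12198618295204432
```

```bash
cat > go.py <<'E'
import sys,numpy as np
from rig import sense
def rel(pts,yaw=None):
    s=sense();R=np.array(s["orientation"]);p=np.array(s["ee_pos"]);y=np.arctan2(R[1,1],R[0,1])
    print("tcp",p.round(4),"yaw",y.round(3),"F",np.round(s["ft_force"],1),"op",round(s["opening"],4),"t",s["clock"])
    for q in pts:
        d=R.T@(np.array(q[:3])-p)/.05
        print([round(float(v),2) for v in d],"turn",round(float((y-q[3]+np.pi)%(2*np.pi)-np.pi),3) if len(q)>3 else "")
if __name__=="__main__": rel(eval(sys.argv[1]))
E
python3 go.py "[(.45,-.1,.2,-.4),(.4285,.368,.14,.4),(.4285,.368,.035,.4)]"
```

```text
tcp [ 0.2454 -0.5468  0.2154] yaw -1.149 F [ 0.3  0.4 -0.9] op 0.0855 t 0.1
[0.32, -6.48, -7.39] turn -0.749
[1.54, -15.19, -10.83] turn -1.549
[3.64, -15.19, -10.83] turn -1.549
```

Request:
apply_moves --pt "0.32 -6.48 -7.39" --pt "0.32 -6.48 -7.39" --pt "0.32 -6.48 -7.39" --pt "0.32 -6.48 -7.39" --pt "0.32 -6.48 -7.39" --pt "0.32 -6.48 -7.39" --pt "0.32 -6.48 -7.39" --pt "0.32 -6.48 -7.39" --pt "0.32 -6.48 -7.39" --pt "1.54 -15.19 -10.83" --pt "1.54 -15.19 -10.83" --pt "1.54 -15.19 -10.83" --pt "1.54 -15.19 -10.83" --pt "1.54 -15.19 -10.83" --pt "1.54 -15.19 -10.83" --pt "1.54 -15.19 -10.83" --pt "1.54 -15.19 -10.83" --pt "1.54 -15.19 -10.83" --pt "1.54 -15.19 -10.83" --pt "1.54 -15.19 -10.83" --turn '[-0.749,-0.749,-0.749,-0.749,-0.749,-0.749,-0.749,-0.749,-0.749,-1.549,-1.549,-1.549,-1.549,-1.549,-1.549,-1.549,-1.549,-1.549,-1.549,-1.549]' --grip '[0.59,0.59,0.59,0.59,0.59,0.59,0.59,0.59,0.59,0.59,0.59,0.59,0.59,0.59,0.59,0.59,0.59,0.59,0.59,0.59]'

```text
clock: 2.1
ee_pos: [0.4283, 0.3721, 0.1384]
orientation: [[0.0, 0.92, 0.393], [0.002, 0.393, -0.92], [-1.0, 0.001, -0.002]]
ft_force: [-0.2, -0.3, -0.3]
opening: 0.0504
```

```bash
python3 go.py "[(.4285,.368,.10,.4),(.4285,.368,.035,.4)]"
python3 - <<'E'
from h import *
f=grab_frame("top");g=grab_frame("scene")
A=cv2.resize(f[150:270,120:240],None,fx=4,fy=4,interpolation=cv2.INTER_CUBIC)
B=cv2.resize(g[180:280,180:260],None,fx=4.8,fy=4.8,interpolation=cv2.INTER_CUBIC)
cv2.imwrite("pics/g1.png",np.hstack([A,B[:480,:384]])[:,:,::-1])
E
```

```text
tcp [0.4283 0.3721 0.1384] yaw 0.404 F [-0.2 -0.3 -0.3] op 0.0504 t 2.1
[0.77, -0.03, 0.08] turn 0.004
[2.07, -0.03, 0.08] turn 0.004
```

View pics/g1.png

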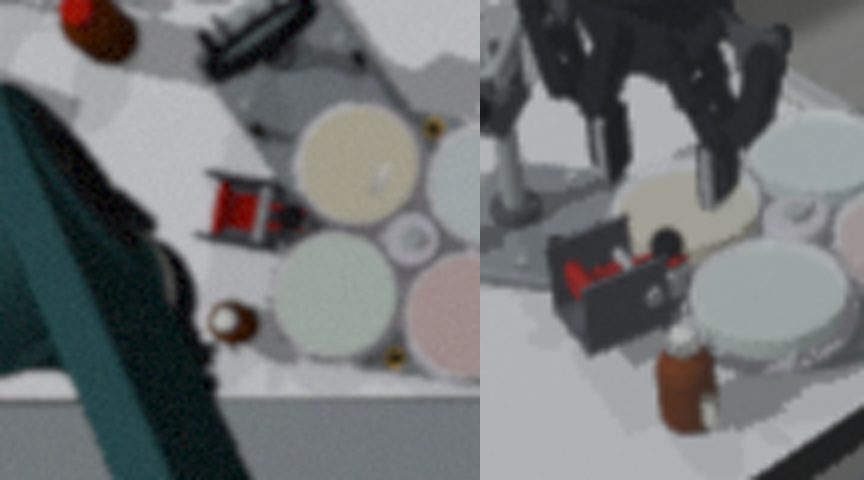

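The view shows the fingers straddling the bottle's position from above (scene crop, between about x=610 and 715), bottle still standing. Calibration is consistent, so I'll descend and close.

Request:
apply_moves --pt "0.4 -0.03 0.08" --pt "0.8 -0.03 0.08" --pt "1.2 -0.03 0.08" --pt "1.5 -0.03 0.08" --pt "1.8 -0.03 0.08" --pt "2.05 -0.03 0.08" --pt "2.05 -0.03 0.08" --pt "2.05 -0.03 0.08" --pt "2.05 -0.03 0.08" --pt "2.05 -0.03 0.08" --pt "2.05 -0.03 0.08" --pt "2.05 -0.03 0.08" --pt "2.05 -0.03 0.08" --turn '[0,0,0,0,0,0,0,0,0,0,0,0,0]' --grip '[0.59,0.59,0.59,0.59,0.59,0.59,0.59,0.25,0.25,0.25,0.25,0.25,0.25]'

```text
clock: 3.5
ee_pos: [0.4289, 0.3631, 0.0369]
orientation: [[0.0, 0.921, 0.39], [0.0, 0.39, -0.921], [-1.0, 0.0, -0.0]]
ft_force: [0.3, 0.0, 0.4]
opening: 0.0212
```

```bash
python3 go.py "[(.4285,.368,.12,.4),(.44,.48,.12,.4),(.44,.48,.037,.4)]"
```

```text
tcp [0.4289 0.3631 0.0369] yaw 0.4 F [0.3 0.  0.4] op 0.0212 t 3.5
[-1.66, 0.03, -0.09] turn 0.0
[-1.66, 1.12, -2.07] turn 0.0
[-0.0, 1.12, -2.07] turn 0.0
```

Run:
```python
from h import *
f=grab_frame("top");g=grab_frame("scene")
A=cv2.resize(f[170:270,140:240],None,fx=4,fy=4,interpolation=cv2.INTER_CUBIC)
B=cv2.resize(g[190:290,180:280],None,fx=4,fy=4,interpolation=cv2.INTER_CUBIC)
cv2.imwrite("pics/g2.png",np.hstack([A,B])[:,:,::-1])
print(proj("scene",sense()["ee_pos"]),proj("scene",(.4285,.368,.062)))
```

```text
[224.2510082  254.91277263] [222.18313924 248.44375121]
```

View pics/g2.png

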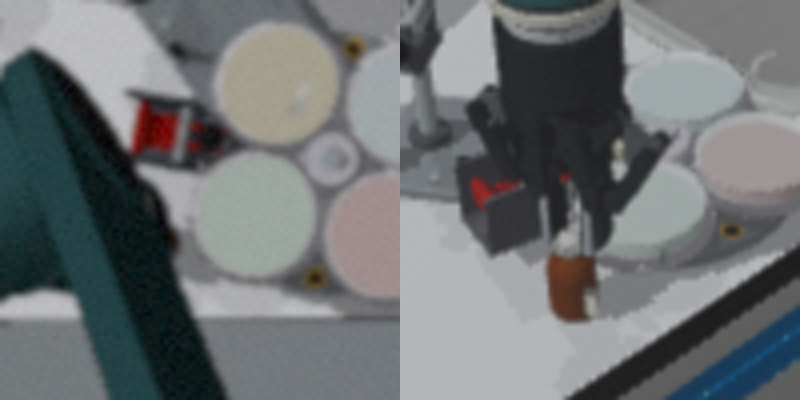

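Run:
```python
from h import *
g=grab_frame("scene");b=cv2.imread("pics/scene0.png")[:,:,::-1]
for im in(b,g):
    hsv=cv2.cvtColor(np.ascontiguousarray(im[240:285,205:245]),cv2.COLOR_RGB2HSV);m=cv2.inRange(hsv,(3,100,30),(15,255,160))
    n,_,st,c=cv2.connectedComponentsWithStats(m);i=1+st[1:,4].argmax();x,y,w,h,a=st[i];print("body box",x+205,y+240,w,h,a,c[i]+[205,240])
e,d=ray("scene",223,270)
print("front base",onz("scene",223,270,0),"proj model base/top",proj("scene",(.4285,.368,0)),proj("scene",(.4285,.368,.045)),proj("scene",(.4285,.368,.062)))
print(proj("top",(.4285,.368,.062)),proj("top",sense()["ee_pos"]))
for P in [(.4285,.368,.0),(.415,.385,0)]: print(P,proj("scene",P))
```

```text
body box 217 253 11 17 129 [221.80620155 260.48837209]
body box 217 254 11 16 128 [221.8046875 260.7890625]
front base [0.41952866 0.37740713 0.        ] proj model base/top [223.73378731 266.4155238 ] [222.61918073 253.49740498] [222.18313924 248.44375121]
[175.82855275 229.35850709] [179.50395487 229.56196742]
(0.4285, 0.368, 0.0) [223.73378731 266.4155238 ]
(0.415, 0.385, 0) [221.74692863 272.39216791]
```

Run:
```python
from h import *
g=grab_frame("scene");s=sense();R=np.array(s["orientation"]);p=np.array(s["ee_pos"])
im=cv2.resize(g[215:280,195:255],None,fx=9,fy=9,interpolation=cv2.INTER_CUBIC)
im=np.ascontiguousarray(im)
for sg in(1,-1):
  for ax in(-.03,0,.022):
    for z in (-.011,.011):
      q=p+R@[ax,sg*.0106,z];u=proj("scene",q);cv2.circle(im,(int((u[0]-195+.5)*9),int((u[1]-215+.5)*9)),3,(0,255,0) if sg>0 else (255,255,0),-1)
th=np.linspace(0,2*np.pi,40)
for z,r in((0,.0165),(.045,.0165),(.062,.01)):
  for t in th:
    u=proj("scene",(.4285+r*np.cos(t),.368+r*np.sin(t),z));cv2.circle(im,(int((u[0]-195+.5)*9),int((u[1]-215+.5)*9)),1,(0,255,255),-1)
cv2.imwrite("pics/g3.png",im[:,:,::-1]);print(s["opening"],s["clock"])
```

```text
0.021283904499049964 3.7
```

View pics/g3.png

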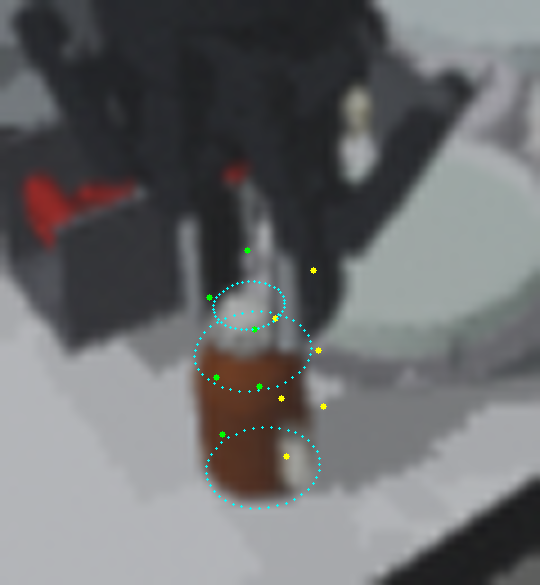

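Run:
```python
from h import *
R=np.array([[0,.92,.393],[0,.393,-.92],[-1,0,0]]);p=np.array([.4283,.3721,.1384])
for ax in(-.02,0,.014):
  print(ax,[proj("scene",p+R@[ax,sg*.032,0]).round(1).tolist() for sg in(1,-1)])
print("obs 208,216.5 / 228,222.7")
for z in(.015,.03,.047):print(z,onz("scene",231,252.5,z))
```

```text
-0.02 [[206.7, 215.4], [230.1, 221.8]]
0 [[207.4, 222.0], [230.5, 228.5]]
0.014 [[207.9, 226.5], [230.9, 233.1]]
obs 208,216.5 / 228,222.7
0.015 [0.44362879 0.3303143  0.015     ]
0.03 [0.43017212 0.3401715  0.03      ]
0.047 [0.41492123 0.351343   0.047     ]
```

Request:
apply_moves --pt "0 0 0" --pt "0 0 0" --pt "0 0 0" --pt "0 0 0" --turn '[0,0,0,0]' --grip '[0.15,0.15,0.15,0.15]'

```text
clock: 4.1
ee_pos: [0.4291, 0.3631, 0.0369]
orientation: [[0.0, 0.921, 0.389], [0.0, 0.389, -0.921], [-1.0, 0.001, -0.0]]
ft_force: [0.3, 1.4, 3.6]
opening: 0.0154
```

Run:
```python
from h import *
s=sense();print(s["opening"],np.round(s["ft_force"],1),np.round(s["joint_pos"],3))
g=grab_frame("scene");t=grab_frame("top")
A=cv2.resize(g[195:280,190:250],None,fx=7,fy=7,interpolation=cv2.INTER_CUBIC)
B=cv2.resize(t[190:250,150:200],None,fx=7,fy=7,interpolation=cv2.INTER_CUBIC);B=np.clip(B.astype(int)*2,0,255).astype(np.uint8)
B=np.vstack([B,np.zeros((A.shape[0]-B.shape[0],B.shape[1],3),np.uint8)])
cv2.imwrite("pics/g4.png",np.hstack([np.clip(A.astype(int)*3//2,0,255).astype(np.uint8),B])[:,:,::-1])
```

```text
0.015370670030180835 [0.3 1.4 3.6] [0.579 0.525 1.767 0.    0.849 0.179]
```

View pics/g4.png

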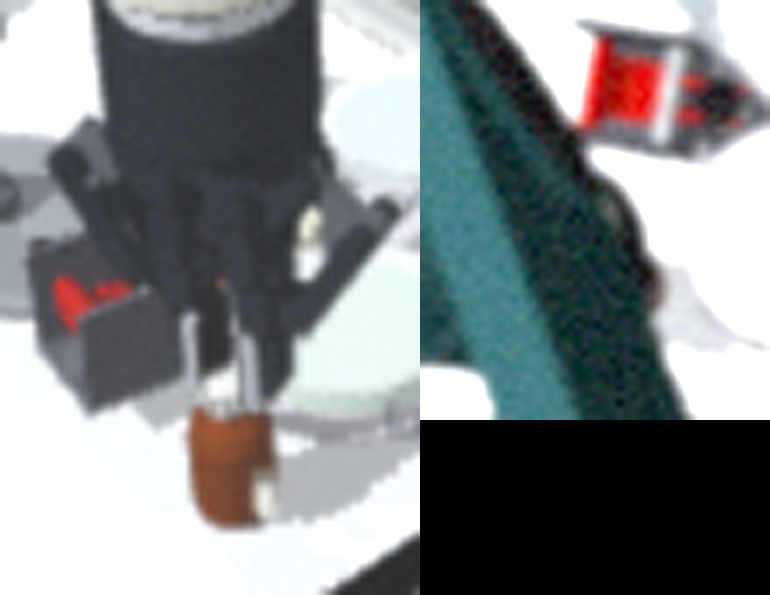

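Pads (grey strips at x≈190 and 250) clamp the cap with their tips at the bottle's shoulder, around 30 mm higher than the reported TCP suggests. I'll try a lift with this cap grip.

Request:
apply_moves --pt "0 0 0" --pt "0 0 0" --pt "-0.1 0 0" --pt "-0.25 0 0" --pt "-0.4 0 0" --pt "-0.6 0 0" --pt "-0.6 0 0" --turn '[0,0,0,0,0,0,0]' --grip '[0.1,0.0,0.0,0.0,0.0,0.0,0.0]'

```text
clock: 4.9
ee_pos: [0.4299, 0.3636, 0.0684]
orientation: [[0.002, 0.921, 0.389], [0.002, 0.389, -0.921], [-1.0, 0.003, -0.001]]
ft_force: [0.4, 0.9, -1.7]
opening: 0.0152
```

```bash
cat > bot.py <<'E'
from h import *
s=sense();print(s["opening"],np.round(s["ft_force"],1),np.round(s["ee_pos"],4))
g=grab_frame("scene");m=cv2.inRange(cv2.cvtColor(np.ascontiguousarray(g[200:300,150:300]),cv2.COLOR_RGB2HSV),(3,100,30),(15,255,160))
n,_,st,c=cv2.connectedComponentsWithStats(m)
for i in range(1,n):
    if st[i,4]>25: print("box",st[i,:4]+[150,200,0,0],st[i,4])
E
python3 bot.py
```

```text
0.015154901010839848 [ 0.4  0.9 -1.7] [0.4299 0.3636 0.0684]
box [150 227   4  20] 57
box [215 244  12  17] 141
```

Request:
apply_moves --pt "-0.2 0.2 -0.4" --pt "-0.2 0.5 -1.0" --pt "-0.2 0.8 -1.6" --pt "-0.2 1.09 -2.07" --pt "-0.1 1.09 -2.07" --pt "0.1 1.09 -2.07" --pt "0.3 1.09 -2.07" --pt "0.45 1.09 -2.07" --pt "0.54 1.09 -2.07" --pt "0.59 1.09 -2.07" --pt "0.59 1.09 -2.07" --pt "0.59 1.09 -2.07" --turn '[0,0,0,0,0,0,0,0,0,0,0,0]' --grip '[0,0,0,0,0,0,0,0,0,0,0,0]'

```text
clock: 6.15
ee_pos: [0.4391, 0.4795, 0.0375]
orientation: [[0.0, 0.921, 0.389], [0.0, 0.389, -0.921], [-1.0, 0.001, -0.0]]
ft_force: [0.5, -0.2, -2.9]
opening: 0.0151
```

```bash
python3 bot.py
```

```text
0.015091097172814934 [ 0.5 -0.2 -2.9] [0.4391 0.4795 0.0375]
box [150 226   5  21] 55
box [176 275  12  16] 152
```

Request:
apply_moves --pt "0.02 0 0" --pt "0.04 0 0" --pt "0.04 0 0" --turn '[0,0,0]' --grip '[0,0,0]'

```text
clock: 6.5
ee_pos: [0.4395, 0.4801, 0.0369]
orientation: [[0.002, 0.921, 0.389], [0.001, 0.389, -0.921], [-1.0, 0.002, -0.001]]
ft_force: [-0.5, -2.6, 8.4]
opening: 0.0154
```

Request:
apply_moves --pt "-0.03 0 0" --pt "-0.03 0 0" --pt "-0.03 0 0" --pt "-0.03 0 0" --pt "-0.03 0 0" --pt "-0.03 0 0" --pt "-0.3 0 0" --pt "-0.8 0 0" --pt "-1.4 0 0" --pt "-2.0 0 0" --pt "-2.0 0 0" --turn '[0,0,0,0,0,0,0,0,0,0,0]' --grip '[0.15,0.25,0.35,0.45,0.5,0.5,0.5,0.5,0.5,0.5,0.5]'

```text
clock: 7.6
ee_pos: [0.4415, 0.4821, 0.1412]
orientation: [[0.007, 0.921, 0.39], [0.006, 0.39, -0.921], [-1.0, 0.009, -0.003]]
ft_force: [-0.2, 0.7, 0.8]
opening: 0.0426
```

```bash
python3 bot.py;python3 go.py "[(.5088,.3767,.135,-.157)]"
```

```text
0.04260527523979949 [-0.2  0.7  0.8] [0.4415 0.4821 0.1412]
box [150 226   4  21] 59
box [175 274  13  18] 154
tcp [0.4405 0.4811 0.1389] yaw 0.4 F [ 0.4 -0.5 -0.8] op 0.0424 t 7.65
[0.07, 0.45, 2.45] turn 0.557
```

Bottle released and standing (box 13x18) at about (0.44, 0.484), well away. Now the lever, with the jaw line set radially.

```bash
python3 go.py "[(.5096,.3816,.14,-1.73),(.5096,.3816,.095,-1.73)]"
```

```text
tcp [0.4405 0.4811 0.1389] yaw 0.4 F [ 0.4 -0.5 -0.8] op 0.0424 t 7.65
[-0.02, 0.5, 2.37] turn 2.13
[0.88, 0.49, 2.37] turn 2.13
```

Request:
apply_moves --pt "-0.2 0.1 0.4" --pt "-0.2 0.2 0.9" --pt "-0.2 0.3 1.4" --pt "-0.2 0.4 1.9" --pt "-0.1 0.5 2.37" --pt "0 0.5 2.37" --pt "0 0.5 2.37" --pt "0 0.5 2.37" --pt "0 0.5 2.37" --pt "0 0.5 2.37" --pt "0 0.5 2.37" --pt "0 0.5 2.37" --pt "0 0.5 2.37" --pt "0 0.5 2.37" --pt "0 0.5 2.37" --pt "0.4 0.5 2.37" --pt "0.8 0.5 2.37" --pt "0.8 0.5 2.37" --turn '[0.14,0.28,0.42,0.56,0.7,0.84,0.98,1.12,1.26,1.4,1.54,1.68,1.82,1.96,2.13,2.13,2.13,2.13]' --grip '[0.4,0.3,0.2,0.1,0,0,0,0,0,0,0,0,0,0,0,0,0,0]'

```text
clock: 9.45
ee_pos: [0.5052, 0.3785, 0.0919]
orientation: [[-0.006, -0.159, -0.987], [-0.003, -0.987, 0.159], [-1.0, 0.004, 0.005]]
ft_force: [-0.4, -0.8, 0.2]
opening: 0.0
```

```bash
python3 go.py "[(.5096,.3816,.085,-1.73),(.5096,.3816,.06,-1.73)]"
python3 - <<'E'
from h import *
g=grab_frame("scene")
im=np.ascontiguousarray(cv2.resize(g[180:280,170:260],None,fx=6,fy=6,interpolation=cv2.INTER_CUBIC))
im=np.clip(im.astype(int)*3//2,0,255).astype(np.uint8)
p=np.array(sense()["ee_pos"])
for dz,c in((.022,(255,255,0)),(0,(0,255,0)),(-.022,(0,255,255))):
  u=proj("scene",p+[0,0,dz]);cv2.circle(im,(int((u[0]-170+.5)*6),int((u[1]-180+.5)*6)),3,c,-1)
cv2.imwrite("pics/l1.png",im[:,:,::-1])
E
```

```text
tcp [0.5052 0.3785 0.0919] yaw -1.73 F [-0.4 -0.8  0.2] op 0.0 t 9.45
[0.14, -0.08, -0.08] turn -0.0
[0.64, -0.08, -0.08] turn -0.0
```

View pics/l1.png

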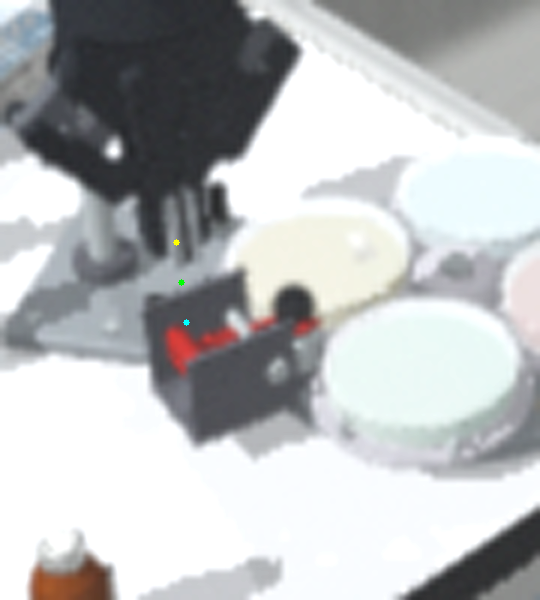

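The tip ends at about (180,262), between the +22 mm dot and the TCP dot, so the real tips stand ~10 mm above the reported TCP. The finger is over the channel, so descend with force checks.

Request:
apply_moves --pt "0 0 0" --pt "0.1 0 0" --pt "0.3 0 0" --pt "0.5 0 0" --pt "0.7 0 0" --pt "0.8 0 0" --pt "0.8 0 0" --turn '[0,0,0,0,0,0,0]' --grip '[0,0,0,0,0,0,0]'

```text
clock: 10.2
ee_pos: [0.5071, 0.3796, 0.0539]
orientation: [[-0.002, -0.159, -0.987], [-0.001, -0.987, 0.159], [-1.0, 0.001, 0.002]]
ft_force: [0.5, 0.3, -0.2]
opening: -0.0
```

Request:
apply_moves --pt "0.08 0 0" --pt "0.16 0 0" --pt "0.24 0 0" --pt "0.24 0 0" --turn '[0,0,0,0]' --grip '[0,0,0,0]'

```text
clock: 10.6
ee_pos: [0.5076, 0.3799, 0.0427]
orientation: [[-0.001, -0.158, -0.987], [-0.0, -0.987, 0.158], [-1.0, 0.0, 0.001]]
ft_force: [0.0, -0.6, -0.7]
opening: -0.0001
```

Request:
apply_moves --pt "0.06 0 0" --pt "0.12 0 0" --pt "0.12 0 0" --turn '[0,0,0]' --grip '[0,0,0]'

```text
clock: 10.9
ee_pos: [0.5085, 0.3808, 0.0375]
orientation: [[0.001, -0.159, -0.987], [0.001, -0.987, 0.159], [-1.0, -0.001, -0.001]]
ft_force: [0.2, 2.2, 3.2]
opening: -0.0002
```

Request:
apply_moves --pt "0.05 0 0" --pt "0.1 0 0" --pt "0.1 0 0" --turn '[0,0,0]' --grip '[0,0,0]'

```text
clock: 11.2
ee_pos: [0.5085, 0.3806, 0.0323]
orientation: [[0.001, -0.158, -0.987], [0.001, -0.987, 0.158], [-1.0, -0.001, -0.001]]
ft_force: [1.0, 2.5, 3.3]
opening: 0.0002
```

Request:
apply_moves --pt "0.04 0 0" --pt "0.06 0 0" --pt "0.06 0 0" --turn '[0,0,0]' --grip '[0,0,0]'

```text
clock: 11.5
ee_pos: [0.5083, 0.3802, 0.0292]
orientation: [[0.0, -0.159, -0.987], [0.0, -0.987, 0.159], [-1.0, -0.0, -0.0]]
ft_force: [1.0, 3.9, 3.5]
opening: -0.0002
```

Request:
apply_moves --pt "0.03 0 0" --pt "0.05 0 0" --pt "0.05 0 0" --turn '[0,0,0]' --grip '[0,0,0]'

```text
clock: 11.8
ee_pos: [0.508, 0.3801, 0.0266]
orientation: [[-0.0, -0.159, -0.987], [0.0, -0.987, 0.159], [-1.0, -0.0, 0.0]]
ft_force: [0.5, 3.5, 4.2]
opening: -0.0
```

Request:
apply_moves --pt "0.03 0 0" --pt "0.05 0 0" --pt "0.05 0 0" --turn '[0,0,0]' --grip '[0,0,0]'

```text
clock: 12.1
ee_pos: [0.5085, 0.3801, 0.0255]
orientation: [[0.001, -0.158, -0.987], [0.0, -0.987, 0.158], [-1.0, -0.0, -0.001]]
ft_force: [-0.7, 0.8, 13.3]
opening: -0.0003
```

Request:
apply_moves --pt "0 0.004 0.148" --pt "0 0.015 0.295" --pt "0 0.035 0.442" --pt "0 0.062 0.588" --pt "0 0.096 0.731" --pt "0 0.096 0.731" --turn '[-0.0524,-0.1047,-0.1571,-0.2094,-0.2618,-0.2618]' --grip '[0,0,0,0,0,0]'

```text
clock: 12.7
ee_pos: [0.4706, 0.3812, 0.0255]
orientation: [[0.0, 0.104, -0.995], [0.0, -0.995, -0.104], [-1.0, -0.0, -0.0]]
ft_force: [-1.1, 0.8, 14.6]
opening: -0.0002
```

```bash
cat > car.py <<'E'
from m import *
C=np.array([.4872,.2404])
s=sense();d=np.array(s["ee_pos"])[:2]-C;R=np.array(s["orientation"])
print("tcp r",np.hypot(*d).round(4),"ang",np.degrees(np.arctan2(d[1],d[0])).round(2)%360,"yaw",np.degrees(np.arctan2(R[1,1],R[0,1])).round(1),"z",s["ee_pos"][2].round(4),"F",np.round(s["ft_force"],1),s["clock"],np.round(s["joint_pos"],2))
t=grab_frame("top");hsv=cv2.cvtColor(t,cv2.COLOR_RGB2HSV)[165:250,165:275]
# dishes by hue
for n,lo,hi in(("yellow",(20,25,90),(35,90,255)),("green",(50,12,90),(80,80,255)),("blue",(82,10,90),(115,80,255)),("pink1",(0,20,90),(8,90,255)),("pink2",(168,15,90),(180,90,255))):
    m=cv2.morphologyEx(cv2.inRange(hsv,lo,hi),cv2.MORPH_OPEN,np.ones((3,3)))
    k,_,st,c=cv2.connectedComponentsWithStats(m)
    if k>1:
        i=1+st[1:,4].argmax();P=onz("top",*(c[i]+[165,165]),.04)[:2]-C
        print(n,st[i,4],"r",np.hypot(*P).round(4),"ang-36",(np.degrees(np.arctan2(P[1],P[0]))-36).round(1)%360)
E
python3 car.py
```

```text
tcp r 0.1418 ang 96.72 yaw -84.0 z 0.0255 F [-1.1  0.8 14.6] 12.7 [0.57 0.59 1.67 0.   0.88 2.03]
yellow 554 r 0.0661 ang-36 15.8
green 602 r 0.0681 ang-36 106.9
blue 599 r 0.0664 ang-36 282.6
pink1 15 r 0.0838 ang-36 218.5
```

Request:
apply_moves --pt "0 0.007 0.198" --pt "0 0.028 0.395" --pt "0 0.062 0.59" --pt "0 0.11 0.782" --pt "0 0.171 0.97" --pt "0 0.245 1.153" --pt "0 0.332 1.331" --pt "0 0.431 1.503" --pt "0 0.542 1.667" --pt "0 0.663 1.823" --pt "0 0.796 1.97" --pt "0 0.938 2.108" --pt "0 1.09 2.235" --pt "0 1.25 2.351" --pt "0 1.418 2.456" --pt "0 1.593 2.549" --pt "0 1.774 2.629" --pt "0 1.96 2.697" --pt "0 2.15 2.752" --pt "0 2.344 2.793" --turn '[-0.0698,-0.1396,-0.2094,-0.2793,-0.3491,-0.4189,-0.4887,-0.5585,-0.6283,-0.6981,-0.7679,-0.8378,-0.9076,-0.9774,-1.0472,-1.117,-1.1868,-1.2566,-1.3265,-1.3963]' --grip '[0,0,0,0,0,0,0,0,0,0,0,0,0,0,0,0,0,0,0,0]'

```text
clock: 14.75
ee_pos: [0.3444, 0.25, 0.0252]
orientation: [[0.001, 0.998, -0.069], [0.0, -0.069, -0.998], [-1.0, 0.001, -0.0]]
ft_force: [-0.4, 0.4, 20.3]
opening: 0.0002
```

```bash
python3 car.py
```

```text
tcp r 0.1431 ang 176.17 yaw -3.9 z 0.0252 F [-0.4  0.4 20.3] 14.75 [ 0.47  0.41  2.08 -0.    0.65  0.53]
yellow 533 r 0.0687 ang-36 95.7
green 605 r 0.07 ang-36 184.7
blue 622 r 0.0643 ang-36 5.4
pink1 270 r 0.0671 ang-36 271.6
```

Request:
apply_moves --pt "-0.01 0.007 0.198" --pt "-0.01 0.028 0.395" --pt "-0.01 0.062 0.59" --pt "-0.01 0.11 0.782" --pt "-0.01 0.171 0.97" --pt "-0.01 0.245 1.153" --pt "-0.01 0.332 1.331" --pt "-0.01 0.431 1.503" --pt "-0.01 0.542 1.667" --pt "-0.01 0.663 1.823" --pt "-0.01 0.796 1.97" --pt "-0.01 0.938 2.108" --pt "-0.01 1.09 2.235" --pt "-0.01 1.25 2.351" --pt "-0.01 1.418 2.456" --pt "-0.01 1.593 2.549" --pt "-0.01 1.774 2.629" --pt "-0.01 1.96 2.697" --pt "-0.01 2.102 2.739" --pt "-0.01 2.102 2.739" --turn '[-0.0698,-0.1396,-0.2094,-0.2793,-0.3491,-0.4189,-0.4887,-0.5585,-0.6283,-0.6981,-0.7679,-0.8378,-0.9076,-0.9774,-1.0472,-1.117,-1.1868,-1.2566,-1.309,-1.309]' --grip '[0,0,0,0,0,0,0,0,0,0,0,0,0,0,0,0,0,0,0,0]'

```text
clock: 16.8
ee_pos: [0.4416, 0.1062, 0.0256]
orientation: [[0.003, 0.327, 0.945], [0.001, 0.945, -0.327], [-1.0, 0.002, 0.003]]
ft_force: [3.0, 4.9, 13.0]
opening: 0.0003
```

```bash
python3 car.py
```

```text
tcp r 0.1417 ang 251.24 yaw 70.9 z 0.0256 F [ 3.   4.9 13. ] 16.8 [ 0.08  0.44  2.02  0.    0.68 -1.15]
yellow 542 r 0.0701 ang-36 169.8
green 325 r 0.0593 ang-36 269.4
blue 639 r 0.0665 ang-36 83.5
pink1 137 r 0.0793 ang-36 342.3
```

Request:
apply_moves --pt "0 0.002 0.099" --pt "0 0.007 0.198" --pt "0 0.015 0.296" --pt "0 0.015 0.296" --pt "-0.1 0.015 0.296" --pt "-0.2 0.015 0.296" --pt "-0.33 0.015 0.296" --pt "-0.33 0.015 0.296" --turn '[-0.0349,-0.0698,-0.1047,-0.1047,-0.1047,-0.1047,-0.1047,-0.1047]' --grip '[0,0,0,0,0,0,0,0]'

```text
clock: 17.65
ee_pos: [0.4529, 0.1018, 0.0416]
orientation: [[-0.001, 0.227, 0.974], [-0.0, 0.974, -0.227], [-1.0, -0.0, -0.001]]
ft_force: [-0.0, -0.2, -0.0]
opening: -0.0
```

```bash
python3 car.py
```

```text
tcp r 0.1428 ang 256.1 yaw 76.9 z 0.0416 F [-0.  -0.2 -0. ] 17.65 [ 0.07  0.42  1.98 -0.    0.74 -1.27]
yellow 565 r 0.0707 ang-36 175.8
green 338 r 0.0558 ang-36 272.0
blue 636 r 0.0669 ang-36 88.7
pink1 309 r 0.0653 ang-36 352.5
```

Request:
apply_moves --pt "0 0 0.05" --pt "0 0.002 0.1" --pt "0 0.004 0.15" --pt "0 0.005 0.165" --pt "0 0.006 0.18" --pt "0 0.007 0.195" --pt "0 0.008 0.21" --pt "0 0.009 0.225" --pt "0 0.01 0.24" --pt "0 0.012 0.255" --pt "0 0.013 0.27" --pt "0 0.014 0.285" --pt "0 0.016 0.3" --pt "0 0.018 0.315" --pt "0 0.019 0.33" --pt "0 0.021 0.345" --pt "0 0.023 0.36" --pt "0 0.025 0.375" --pt "0 0.027 0.39" --pt "0 0.028 0.395" --turn '[-0.017,-0.035,-0.052,-0.058,-0.063,-0.068,-0.074,-0.079,-0.084,-0.09,-0.095,-0.1,-0.105,-0.11,-0.116,-0.121,-0.126,-0.131,-0.137,-0.139]' --grip '[0,0,0,0,0,0,0,0,0,0,0,0,0,0,0,0,0,0,0,0]'

```text
clock: 19.7
ee_pos: [0.473, 0.0989, 0.0412]
orientation: [[-0.0, 0.09, 0.996], [0.0, 0.996, -0.09], [-1.0, 0.0, -0.0]]
ft_force: [-0.3, 1.0, 0.1]
opening: -0.0001
```

```bash
python3 car.py
```

```text
tcp r 0.1422 ang 264.27 yaw 84.9 z 0.0412 F [-0.3  1.   0.1] 19.7 [ 0.06  0.44  1.94  0.    0.76 -1.42]
yellow 590 r 0.0709 ang-36 180.6
green 409 r 0.0589 ang-36 273.2
blue 613 r 0.0671 ang-36 92.5
pink1 266 r 0.0717 ang-36 359.4
```

Request:
apply_moves --pt "0 0 0.015" --pt "0 0 0.03" --pt "0 0 0.045" --pt "0 0 0.06" --pt "0 0 0.075" --pt "0 0 0.09" --pt "0 0 0.09" --turn '[0,0,0,0,0,0,0]' --grip '[0,0,0,0,0,0,0]'

```text
clock: 20.45
ee_pos: [0.4749, 0.0986, 0.0409]
orientation: [[-0.004, 0.09, 0.996], [0.0, 0.996, -0.09], [-1.0, -0.0, -0.004]]
ft_force: [-6.7, 1.4, 5.3]
opening: 0.0003
```

```bash
python3 car.py
```

```text
tcp r 0.1423 ang 265.05 yaw 84.8 z 0.0409 F [-6.7  1.4  5.3] 20.45 [ 0.06  0.44  1.93  0.    0.77 -1.42]
yellow 588 r 0.0709 ang-36 181.2
green 425 r 0.059 ang-36 273.2
blue 632 r 0.0669 ang-36 93.3
pink1 256 r 0.0613 ang-36 7.7
```

Request:
apply_moves --pt "0 0 -0.05" --pt "-0.1 0 -0.1" --pt "-0.3 0 -0.1" --pt "-0.7 0 -0.1" --pt "-1.2 0 -0.1" --pt "-2.0 0 -0.1" --pt "-3.0 0 -0.1" --pt "-3.0 -1.0 -1" --pt "-3.0 -2.0 -2" --pt "-3.0 -2.0 -2" --turn '[0,0,0,0,0,0,0,0,0,0]' --grip '[0,0,0,0,0,0,0,0,0,0]'

```text
clock: 21.5
ee_pos: [0.3678, 0.0067, 0.1925]
orientation: [[0.003, 0.089, 0.996], [-0.001, 0.996, -0.089], [-1.0, -0.001, 0.003]]
ft_force: [0.4, -0.9, 0.3]
opening: 0.0003
```

```bash
python3 car.py
python3 - <<'E'
from h import *
f=grab_frame("top");g=grab_frame("scene")
A=cv2.resize(f[140:255,165:280],None,fx=3.5,fy=3.5,interpolation=cv2.INTER_CUBIC)
B=cv2.resize(g[140:255,175:290],None,fx=3.5,fy=3.5,interpolation=cv2.INTER_CUBIC)
cv2.imwrite("pics/c1.png",np.hstack([A,B])[:,:,::-1])
E
```

```text
tcp r 0.2624 ang 242.94 yaw 84.9 z 0.1925 F [ 0.4 -0.9  0.3] 21.5 [-0.17  0.04  2.   -0.    1.1  -1.65]
yellow 574 r 0.0709 ang-36 180.8
green 589 r 0.0671 ang-36 268.3
blue 631 r 0.0672 ang-36 92.9
pink1 316 r 0.0584 ang-36 4.0
```

View pics/c1.png

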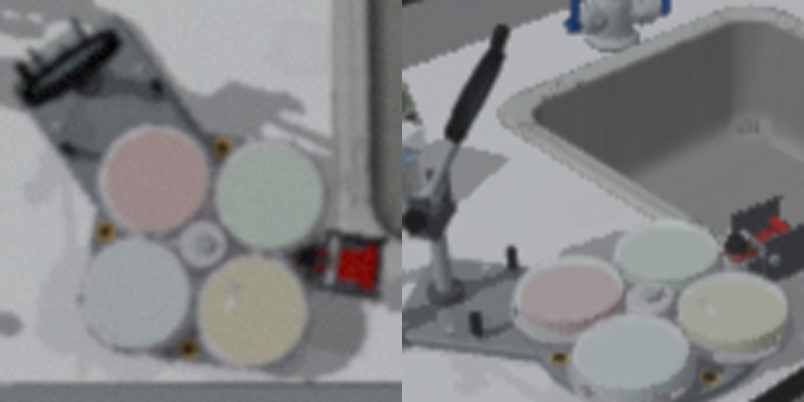

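Pink is now under the lens seat ((209.3,191.1), versus yellow's (209.2,190.8) at the start), all dishes seated, handle pointing at −y. Next I'll compare knob and lever heights with the start picture to check the pin is home.

Run:
```python
from h import *
b=np.ascontiguousarray(cv2.imread("pics/scene0.png")[:,:,::-1]);g=grab_frame("scene")
C=np.array([.4872,.2404])
def P(r,a,z):a=np.radians(a);return [C[0]+r*np.cos(a),C[1]+r*np.sin(a),z]
for nm,im,a in(("start",b,81),("now",g,261)):
    e=proj("scene",P(.086,a,.0555));r=proj("scene",P(.086,a,.0635));u,v=int(round(e[0])),int(round(e[1]))
    w=im[v-9:v+9,u-9:u+9].max(2)
    print(nm,"home",e.round(1),"riding",r.round(1));print("cols",u-9,"rows",v-9);print(w)
    e2=proj("scene",P(.138,a,.049));print("bar rest",e2.round(1),"bar -10mm",proj("scene",P(.138,a,.039)).round(1))
    hsv=cv2.cvtColor(im,cv2.COLOR_RGB2HSV);x,y=int(e2[0]),int(e2[1]);h=hsv[y-12:y+12,x-12:x+12]
    m=((h[...,0]<10)|(h[...,0]>170))&(h[...,1]>140)&(h[...,2]>80);yy,xx=np.nonzero(m);print("red",xx.mean()+x-12,yy.mean()+y-12,m.sum())
```

```text
start home [218.5 230.1] riding [218.3 227.8]
cols 209 rows 221
[[160 159 158 157 158 158 158 157 158 157 158 158 157 158 158 158 157 157]
 [160 158 157 158 158 157 158 157 158 157 158 158 158 157 158 158 158 157]
 [155 152 157 158 158 158 158 157 158 158 158 157 158 158 157 158 158 158]
 [126 121 150 158 157 158 158 158 157 158 158 158 158 158 158 157 157 157]
 [ 79  82 136 155 158 158 158 158 157 157 157 157 157 158 158 158 158 158]
 [ 56  80 146 157 158 157 158 156 153 148 149 152 157 158 158 158 158 158]
 [ 55  71 133 156 158 158 156 147 122 102 102 125 148 157 158 158 158 158]
 [ 55  70 128 158 159 158 148 103  62  50  51  64 106 149 157 157 158 158]
 [ 56  64 112 156 159 155 126  63  41  42  42  43  66 126 156 158 157 158]
 [ 57  63 105 145 155 146 100  51  43  42  41  42  51 105 153 159 155 153]
 [ 80  67 101 141 145 138  97  48  44  43  41  39  49 100 145 152 145 132]
 [122  86  93 139 141 136 104  54  44  45  40  40  55 101 121 130 129 126]
 [139 120  98 116 126 123  99  59  55  59  53  68  74  95 110 128 126 126]
 [135 137 121 113  92  80  78  68  61  55  83 114  99  92 112
[... 1209 characters left out ...]
 99  86]
 [164 164 165 165 153 136  69  43  45  45  43  39  45  67  78  87  99  89]
 [164 164 164 161 149 136  90  53  44  42  43  45  60  79  81  95  97  95]
 [164 164 163 161 129 116 103  78  60  67  75  73  87 100  84  83 107  95]
 [164 163 161 155 118 118 132 102 104 110 121 101  98  82  77  74  84  83]
 [163 161 156 140 113 117 142 121 141 107  96  87  96  86  86  62  62  70]
 [161 156 143 118 110 113 134 144 128 120 106 120  97  67  62  58  60  68]
 [155 139 119 119 111 114 132 137 130 125 114 107  96  67  62  58  61  68]
 [132 123 119 125 123 130 143 147 145 140 134 125 115  89  80  68  63  70]]
bar rest [284.1 205.4] bar -10mm [284.1 208.1]
red 280.95454545454544 204.3181818181818 22
```

```bash
python3 - <<'E'
from h import *
C=np.array([.4872,.2404]);e=np.array([.809,.588])
for t in np.arange(.8,1.45,.1):
    q=[proj(c,[*(C+(.182-r*np.cos(t))*e),.112+r*np.sin(t)]).round(1).tolist() for r in(.112,.168,.182) for c in("scene","top")]
    print(round(t,1),q)
g=grab_frame("scene")
w=g[140:200,180:215].max(2)<60
ys,xs=np.nonzero(w)
for y in range(0,60,4): print(140+y,''.join('#' if k else '.' for k in w[y]))
E
python3 go.py "[(.63,.30,.35,-.55)]"
```

```text
0.8 [[206.0, 174.3], [192.7, 169.6], [218.9, 162.3], [199.2, 179.2], [222.2, 159.2], [200.9, 181.7]]
0.9 [[202.8, 171.7], [190.3, 166.3], [213.9, 158.1], [195.4, 174.0], [216.8, 154.6], [196.8, 176.1]]
1.0 [[199.3, 169.2], [187.7, 162.8], [208.6, 154.4], [191.3, 168.5], [211.0, 150.5], [192.3, 170.1]]
1.1 [[195.7, 167.1], [185.0, 159.2], [203.0, 151.1], [187.1, 162.8], [204.9, 146.9], [187.6, 163.7]]
1.2 [[191.9, 165.3], [182.2, 155.4], [197.1, 148.2], [182.7, 156.8], [198.4, 143.8], [182.8, 157.2]]
1.3 [[188.0, 163.8], [179.5, 151.6], [191.0, 145.9], [178.2, 150.7], [191.8, 141.3], [177.9, 150.5]]
1.4 [[184.0, 162.7], [176.7, 147.9], [184.9, 144.2], [173.8, 144.7], [185.1, 139.4], [173.0, 143.8]]
140 ...................................
144 ...................................
148 ......................###..........
152 .....................###...........
156 ...................#####...........
160 ................######.............
164 ..............######...............
168 ............######.................
172 ..........######...................
176 ........######.....................
180 ..........#........................
184 ...................................
188 ...................................
192 ...................................
196 .......#...........................
tcp [0.3705 0.0076 0.1923] yaw 1.48 F [ 1.  -1.   0.1] op 0.0 t 21.75
[-3.14, 6.3, 4.65] turn 2.03
```

Pin is home: knob centre row ≈209.4, against 209.3 predicted for home and 207.1 for riding. The lens tilt reads ≈1.1 rad. Now the approach behind the lens.

```bash
cat > lens.py <<'E'
import numpy as np,sys
from go import rel
C=np.array([.4872,.2404]);e=np.array([.809,.588])
def W(xb,ztip): p=C+xb*e; return (p[0],p[1],ztip-.012,2.2)
def arc(t,r): return W(.182-r*np.cos(t)+.006*np.sin(t)+.011,.112+r*np.sin(t)+.006*np.cos(t))
E
python3 - <<'E'
from lens import *
p=W(.15,.345)
rel([(.40,.05,.345,1.6),p,W(.15,.258)])
E
```

```text
tcp [0.3705 0.0076 0.1923] yaw 1.48 F [ 1.  -1.   0.1] op 0.0 t 21.75
[-3.05, 0.9, 0.52] turn -0.12
[-2.8, 6.83, 4.17] turn -0.72
[-1.06, 6.83, 4.16] turn -0.72
```

Request:
apply_moves --pt "-1.0 0.2 0.1" --pt "-2.0 0.6 0.3" --pt "-3.05 0.9 0.5" --pt "-3.05 1.6 1.0" --pt "-3.05 2.4 1.5" --pt "-3.05 3.2 2.0" --pt "-3.05 4.0 2.5" --pt "-3.0 4.8 3.0" --pt "-2.9 5.6 3.5" --pt "-2.8 6.3 3.9" --pt "-2.8 6.83 4.17" --pt "-2.8 6.83 4.17" --pt "-2.8 6.83 4.17" --pt "-2.8 6.83 4.17" --turn '[-0.03,-0.06,-0.12,-0.2,-0.3,-0.4,-0.5,-0.6,-0.7,-0.72,-0.72,-0.72,-0.72,-0.72]' --grip '[0,0,0,0,0,0,0,0,0,0,0,0,0,0]'

```text
clock: 23.15
ee_pos: [0.607, 0.3293, 0.3313]
orientation: [[-0.0, -0.59, 0.808], [-0.0, 0.808, 0.59], [-1.0, -0.0, -0.0]]
ft_force: [0.4, 0.2, 0.3]
opening: 0.0002
```

Run:
```python
from lens import *
from h import *
rel([W(.15,.30),W(.15,.258)]+[arc(t,.16+.006*(1.1-t)) for t in(1.15,1.05,.95,.85,.75,.65,.55,.45,.35,.25,.15)])
g=grab_frame("scene")
im=np.ascontiguousarray(cv2.resize(g[70:220,130:280],None,fx=4,fy=4,interpolation=cv2.INTER_CUBIC));im=np.clip(im.astype(int)*2,0,255).astype(np.uint8)
p=np.array(sense()["ee_pos"])
for dz,c in((.022,(255,255,0)),(0,(0,255,0)),(-.022,(0,255,255))):
  u=proj("scene",p+[0,0,dz]);cv2.circle(im,(int((u[0]-130+.5)*4),int((u[1]-70+.5)*4)),3,c,-1)
cv2.imwrite("pics/n1.png",im[:,:,::-1])
```

```text
tcp [0.607  0.3293 0.3313] yaw 2.201 F [0.4 0.2 0.3] op 0.0002 t 23.15
[0.87, -0.03, 0.02] turn 0.001
[1.71, -0.03, 0.02] turn 0.001
[1.66, -0.03, -0.32] turn 0.001
[1.78, -0.03, -0.61] turn 0.001
[1.94, -0.03, -0.9] turn 0.001
[2.12, -0.03, -1.16] turn 0.001
[2.33, -0.03, -1.41] turn 0.001
[2.56, -0.03, -1.64] turn 0.001
[2.82, -0.03, -1.84] turn 0.001
[3.09, -0.03, -2.02] turn 0.001
[3.39, -0.03, -2.17] turn 0.001
[3.69, -0.03, -2.29] turn 0.001
[4.01, -0.02, -2.38] turn 0.001
```

View pics/n1.png

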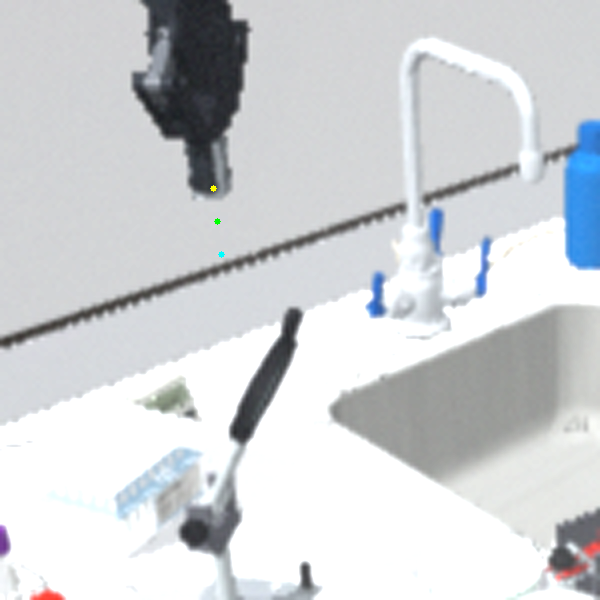

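The fingertip at (213,195) is ~17 mm above the reported TCP. The grip end is at (292,315), below and ahead of it in -x_b, as expected, so I'll go 4 mm lower in every row.

Request:
apply_moves --pt "0.5 -0.03 0.02" --pt "1.0 -0.03 0.02" --pt "1.5 -0.03 0.02" --pt "1.78 -0.03 0.02" --pt "1.78 -0.03 0.02" --pt "1.76 -0.03 -0.15" --pt "1.74 -0.03 -0.32" --pt "1.8 -0.03 -0.47" --pt "1.86 -0.03 -0.61" --pt "1.94 -0.03 -0.76" --pt "2.02 -0.03 -0.9" --pt "2.1 -0.03 -1.03" --pt "2.2 -0.03 -1.16" --pt "2.3 -0.03 -1.29" --pt "2.41 -0.03 -1.41" --pt "2.41 -0.03 -1.41" --turn '[0,0,0,0,0,0,0,0,0,0,0,0,0,0,0,0]' --grip '[0,0,0,0,0,0,0,0,0,0,0,0,0,0,0,0]'

```text
clock: 24.8
ee_pos: [0.5497, 0.2857, 0.2095]
orientation: [[-0.003, -0.589, 0.808], [-0.001, 0.808, 0.589], [-1.0, 0.001, -0.003]]
ft_force: [-0.1, 0.3, -0.8]
opening: 0.0003
```

```bash
cat > lm.py <<'E'
from h import *
s=sense();print(np.round(s["ee_pos"],4),"F",np.round(s["ft_force"],1),s["clock"])
C=np.array([.4872,.2404]);e=np.array([.809,.588]);x=(np.array(s["ee_pos"])[:2]-C)@e;print("xb",x.round(4),"yb",((np.array(s["ee_pos"])[:2]-C)@[-.588,.809]).round(4))
g=grab_frame("scene")[130:225,170:275].max(2)<58
for y in range(0,95,3): print(130+y,''.join('#' if k else '.' for k in g[y]))
for t in np.arange(-.2,1.2,.1): print(round(t,1),[proj("scene",[*(C+(.182-r*np.cos(t))*e),.112+r*np.sin(t)]).round(1).tolist() for r in(.112,.182)])
E
python3 lm.py
python3 - <<'E'
from lens import *
rel([arc(t,.16+.006*(1.1-t)) for t in(.65,.55,.45,.35,.25,.15)])
E
```

```text
[0.5497 0.2857 0.2095] F [-0.1  0.3 -0.8] 24.8
xb 0.0772 yb -0.0001
130 ................................###...###############....................................................
133 ........................###.#...##....##############.....................................................
136 ...............###.#..................##############.....................................................
139 ......#####..........................##############......................................................
142 ###..........................###.....##############......................................................
145 ...............................##################........................................................
148 .................................################........................................................
151 ...................................############..........................................................
154 ........................................######...........................................................
157 ......................................
[... 2562 characters left out ...]
]
0.0 [[220.2, 200.3], [244.6, 202.9]]
0.1 [[219.7, 197.0], [244.1, 197.3]]
0.2 [[218.9, 193.6], [242.9, 191.7]]
0.3 [[217.6, 190.1], [241.0, 186.0]]
0.4 [[216.0, 186.8], [238.5, 180.3]]
0.5 [[214.0, 183.5], [235.3, 174.7]]
0.6 [[211.7, 180.2], [231.5, 169.3]]
0.7 [[209.0, 177.2], [227.1, 164.1]]
0.8 [[206.0, 174.3], [222.2, 159.2]]
0.9 [[202.8, 171.7], [216.8, 154.6]]
1.0 [[199.3, 169.2], [211.0, 150.5]]
1.1 [[195.7, 167.1], [204.9, 146.9]]
tcp [0.5502 0.286  0.21  ] yaw 2.201 F [-0.   0.6 -0.3] op -0.0002 t 24.85
[0.14, 0.0, -0.21] turn 0.001
[0.39, 0.0, -0.42] turn 0.001
[0.67, 0.0, -0.59] turn 0.001
[0.96, 0.0, -0.74] turn 0.001
[1.27, 0.0, -0.86] turn 0.001
[1.59, 0.0, -0.95] turn 0.001
```

Request:
apply_moves --pt "0.1 0 -0.1" --pt "0.22 0 -0.21" --pt "0.34 0 -0.32" --pt "0.47 0 -0.42" --pt "0.61 0 -0.51" --pt "0.75 0 -0.59" --pt "0.9 0 -0.67" --pt "1.04 0 -0.74" --pt "1.2 0 -0.8" --pt "1.35 0 -0.86" --pt "1.51 0 -0.91" --pt "1.51 0 -0.91" --turn '[0,0,0,0,0,0,0,0,0,0,0,0]' --grip '[0,0,0,0,0,0,0,0,0,0,0,0]'

```text
clock: 26.05
ee_pos: [0.513, 0.259, 0.1338]
orientation: [[-0.003, -0.589, 0.808], [-0.001, 0.808, 0.589], [-1.0, 0.001, -0.003]]
ft_force: [0.4, -0.6, -0.2]
opening: -0.0002
```

```bash
python3 lm.py | head -30
python3 - <<'E'
from lens import *
rel([arc(t,.16+.006*(1.1-t)) for t in(.15,.1,.05,0)])
E
```

```text
[0.513  0.259  0.1338] F [ 0.4 -0.6 -0.2] 26.05
xb 0.0318 yb -0.0001
130 .................................#####..................................##...............................
133 ........................###.#...............##........................####...............................
136 ...............###.#........................############.....#############...............................
139 ......#####..................................#############################...............................
142 ###..........................................#############################...............................
145 ..............................................#############################..............................
148 ...............................................##########################................................
151 ...................................................####################..................................
154 ......................................................################...................................
157 .....................................
[... 1539 characters left out ...]
.#............#######................................................
202 .....#############.......................######.....................................................#####
205 .......#########....................................................................................##..#
208 ...................................................................................................####..
211 ....................................#.............................................................#####..
tcp [0.5133 0.2592 0.1344] yaw 2.201 F [ 0.6  0.4 -0.2] op 0.0001 t 26.1
[0.07, 0.0, -0.04] turn 0.001
[0.24, 0.0, -0.07] turn 0.001
[0.4, 0.0, -0.1] turn 0.001
[0.57, 0.0, -0.11] turn 0.001
```

Request:
apply_moves --pt "0.12 0 -0.04" --pt "0.25 0 -0.07" --pt "0.38 0 -0.09" --pt "0.5 0 -0.1" --pt "0.5 0 -0.1" --turn '[0,0,0,0,0]' --grip '[0,0,0,0,0]'

```text
clock: 26.6
ee_pos: [0.5093, 0.2563, 0.1091]
orientation: [[-0.002, -0.589, 0.808], [-0.001, 0.808, 0.589], [-1.0, 0.001, -0.002]]
ft_force: [-0.7, -0.3, -0.3]
opening: -0.0
```

Run:
```python
from h import *
s=sense();print(np.round(s["ee_pos"],4),"F",np.round(s["ft_force"],1),s["clock"])
C=np.array([.4872,.2404]);e=np.array([.809,.588])
g=grab_frame("scene")[178:222,195:255].max(2)<62
for y in range(44): print(178+y,''.join('#' if k else '.' for k in g[y]))
for t in (-.1,-.05,0,.05,.1,.15): print(t,[proj("scene",[*(C+(.182-r*np.cos(t)-.006*np.sin(t)*0)*e),.112+r*np.sin(t)]).round(1).tolist() for r in(.072,.112,.152,.182)])
```

```text
[0.5093 0.2563 0.1091] F [-0.7 -0.3 -0.3] 26.6
178 ............................##.....###########..............
179 ............................##.....###########..............
180 ............................##.....##########...............
181 ............................##....###########...............
182 .............................##...###########...............
183 .............................################...............
184 ..............................###############...............
185 ..............................##############................
186 ...............................############.................
187 ................................###########.................
188 ...................................#######..................
189 ....................................#####...................
190 ....................................#####...................
191 .......................########.....#####...................
192 ...................####.........###.#####...................
193 .................##.................#####...................
194 .........
[... 1523 characters left out ...]
.......................
218 ............................................................
219 ............................................................
220 ............................................................
221 ............................................................
-0.1 [[206.6, 201.0], [220.3, 203.6], [234.1, 206.2], [244.5, 208.2]]
-0.05 [[206.6, 199.9], [220.3, 202.0], [234.1, 204.0], [244.6, 205.6]]
0 [[206.5, 198.9], [220.2, 200.3], [234.1, 201.8], [244.6, 202.9]]
0.05 [[206.4, 197.8], [220.0, 198.6], [233.9, 199.5], [244.4, 200.1]]
0.1 [[206.2, 196.7], [219.7, 197.0], [233.5, 197.2], [244.1, 197.3]]
0.15 [[205.9, 195.7], [219.3, 195.3], [233.1, 194.9], [243.5, 194.5]]
```

Request:
apply_moves --pt "0.05 0 0" --pt "0.1 0 0" --pt "0.14 0 0" --pt "0.14 0 0" --turn '[0,0,0,0]' --grip '[0,0,0,0]'

```text
clock: 27.05
ee_pos: [0.5102, 0.2567, 0.103]
orientation: [[-0.0, -0.589, 0.808], [0.0, 0.808, 0.589], [-1.0, 0.0, -0.0]]
ft_force: [0.7, 0.8, -0.4]
opening: 0.0001
```

Request:
apply_moves --pt "-0.5 0 0" --pt "-1.5 0 0" --pt "-2.5 0 0" --pt "-3.0 -1 -1" --pt "-3.0 -2 -2" --pt "-3.0 -3 -3" --pt "-3.0 -4 -3" --pt "-3.0 -4 -3" --turn '[0,0,0,0,0,0,0,0]' --grip '[0,0,0,0,0,0,0,0]'

```text
clock: 27.85
ee_pos: [0.5055, 0.0117, 0.2537]
orientation: [[0.001, -0.59, 0.808], [0.0, 0.808, 0.59], [-1.0, -0.001, 0.001]]
ft_force: [0.9, 0.0, 0.0]
opening: 0.0004
```

Run:
```python
from h import *
s=sense();print(np.round(s["ee_pos"],4),"F",np.round(s["ft_force"],1),s["clock"])
C=np.array([.4872,.2404]);e=np.array([.809,.588])
G=grab_frame("scene");T=grab_frame("top")
g=G[185:215,195:255].max(2)<62
for y in range(30): print(185+y,''.join('#' if k else '.' for k in g[y]))
im=[]
for n,f,x0,y0 in(("top",T,130,135),("scene",G,165,150)):
    a=np.ascontiguousarray(cv2.resize(f[y0:y0+120,x0:x0+130],None,fx=3,fy=3,interpolation=cv2.INTER_CUBIC))
    im.append(a)
cv2.imwrite("pics/f1.png",np.hstack(im)[:,:,::-1])
# vertical silhouette of grip end col 236-243
```

```text
[0.5055 0.0117 0.2537] F [0.9 0.  0. ] 27.85
185 ............................................................
186 ............................................................
187 ............................................................
188 ............................................................
189 ............................................................
190 ............................................................
191 ............................................................
192 ........................#####...............................
193 ...................#####......####..........................
194 .................###..............##........................
195 ...............##...................#.......................
196 ..............##.....................#......................
197 ............###.......................#.....................
198 ...........###..............................................
199 ...........###..............................................
200 ...........##...............................................
201 ...........
[... 194 characters left out ...]
...#.....................###......................
205 .............###.................####.......................
206 ..............####............######........................
207 ...............####################.........................
208 .................##############.#...........................
209 .....................#####..#...............................
210 ............................................................
211 ...........#................................................
212 ...........#................................................
213 ...........#................................................
214 ...........#................................................
```

View pics/f1.png

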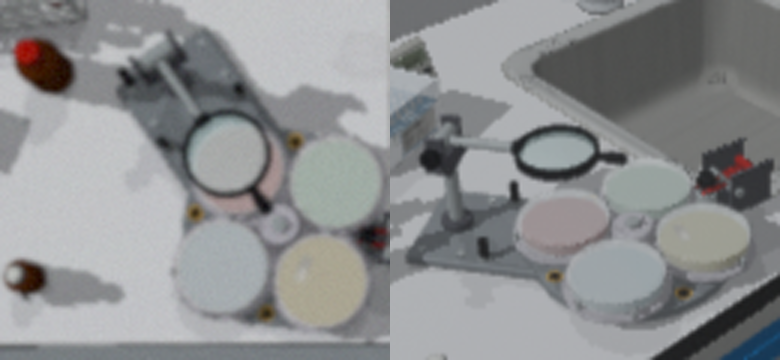

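The last view shows the lens over the pink dish: ring rows 192–209 centred at 200.5 (level predicts 200.3), and grip end row ≈202.3 (level 202.9). Tilt is about 0.01 rad. The bottle stands clear at top-crop (25,275), so I'll hand it in.

```bash
python3 -c "
from rig import *
finish_job(); print(sense()['clock'])"
```

```text
the job is handed in; nothing more can be done
the job is handed in; nothing more can be done
```

The job is done and handed in at about 28 s of robot time. The pink dish is under the lens and the index pin reads home. The lens is level over the dish, and nothing was touching the rig at hand-in.

**What I did:**
- **Bottle:** gripped by its cap and set down upright about 0.25 m from the carousel axis. I released it with an upward contact force of about 8 N.
- **Carousel:** pressed the lever to its stop, turned 180° with the finger inside the handle, and let the lever up about 5° early. I then nudged slowly until the carousel locked.
- **Lens:** pushed the grip down in an arc from about 1.1 rad.

**Last checks:**

| Item | Measured | Expected |
|---|---|---|
| Pink dish centre (top view) | (209.3, 191.1) px | (209.2, 190.8) px, where the yellow dish started |
| Pin knob (scene view) | row 209.4 | 209.3 if home, 207.1 if riding on the plate |
| Push against the locked carousel | about 7 N, finger blocked | blocked |
| Lens tilt | about 0.01 rad | 0 |

The last picture shows all four dishes seated and the bottle upright well clear of the handle. I did not re-measure the other bench items one by one.

**What disagreed:**
- **Fingertip height:** the images and the contact heights put the fingertips about 8–18 mm above the reported TCP, not 22 mm ahead of it. The first grasp therefore closed on the cap instead of the body, and I corrected for it in the later moves.
- **Opening:** the gripper reported 15 mm on the 20 mm cap.

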